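# Clamp the blue dapping die and throw the cam lever into the green notch

### The job

Get the bench fixture ready for doming: take the blue die from the wooden rack, set it squarely and fully down in the fixture's pocket between the two tall steel cheeks, cavities up, lowering it gently rather than dropping it, and then swing the red-knobbed cam lever into the notch with the green tag so that the jaw clamps the die against the stop. The rack only lets you hold the die by its two ends and the pocket only by its two long sides, so put it down on the way (the cork pad is there for that) and take it again the other way. Leave the other dies and the things on the bench where they are.

Things in the scene. Friction and masses are not known exactly. Their poses are not given: they have to be found in the camera images.
- die_blue: Blue metal dapping die, a block 58 (its x) x 36 (its y) x 40 mm high, about 0.25 kg, with three round cavities along its top. Origin: centre of its underside; z up. It starts upright in one of the three rack slots. Either way round in the pocket is right.
- die_steel: Bare steel die of the same size in another rack slot; leave it there. Origin: centre of its underside.
- die_wood: Dark wooden die of the same size in another rack slot; leave it there. Origin: centre of its underside.
- rack: Fixed wooden rack, 48 (x) x 162 (y) mm, origin centre of underside. Slots 38 mm wide centred at y = -50, 0, 50 mm, floor 8 mm high. Dies stand with their 58 mm length along its x, sticking out 5 mm at both open ends, tops at 48 mm. The 12 mm fins beside the slots rise to 52 mm: a die can be gripped only by its ends (58 mm), from above.
- pad: Fixed cork pad, 110 x 110 x 3 mm, flat on the bench between rack and fixture; free space to set the die down. Origin: centre of its underside.
- fixture: Fixed grey clamping fixture, origin at bench height under the centre of the clamped die, z up. Base plate 12 mm thick, x -50..50, y -40..110 mm. Steel end cheeks (12 mm thick, y -22..28, tops at 60 mm) have inner faces at x = -31.5 and 31.5 mm. The lever is on the +y side and swings level over a sector plate (top at 20 mm, teeth to 28 mm).
- pocket (a point): Point on the pocket floor (12 mm above the bench) under the centre of the clamped die; axes as the fixture's. The die's 58 mm length lies along x. Fixed stop face at y = -18 mm, brass jaw face at y = 24 mm when open (6 mm of play towards +y); both rise only 14 mm above the floor. Cheek tops are 8 mm above the seated die.
- lever_pivot (a point): Point on the lever's vertical pivot axis, 28 mm above the bench, at x 0, y 80 mm in the fixture's frame.
- lever_knob (a point): Centre of the lever's upright red knob (20 mm diameter, from 36 to 82 mm above the bench; this point is 62 mm up), 95 mm from the pivot. Grip or push it from above.
- lever_pointer (a point): Point at tag height on the lever's line, 118 mm from the pivot, just beyond its red pointer; it lies over a tag's centre when the lever is in that tag's notch.
- lever (a joint): Lever angle in rad: 0 = open, lever pointing along the fixture's -x; it grows clockwise seen from above, towards the fixture's +y. Sprung detent notches at 0, 0.45, 0.90 and 1.35; stop at 1.42. Crossing from notch to notch takes up to about 8 N at the knob; released within about 0.15 rad of a notch it snaps in.
- tag_green: Green round tag, 16 mm diameter, 3 mm thick, fixed on the sector plate outside the notch to use (one of those at 0.45, 0.90, 1.35 rad), 118 mm from the pivot. Origin: centre of its underside, 20 mm above the bench.
- tag_white1: White tag of the same size at another notch, not to be used.
- tag_white2: White tag of the same size at another notch, not to be used.
- jar: Glass jar with steel lid, 60 mm diameter, 110 mm high; bystander. Origin: centre of its underside.
- dish: White ceramic dish, 80 mm diameter; bystander. Origin: centre of its underside.
- hammer: Hammer lying on the bench, 220 mm long; bystander.
- brush: Bench brush lying on the bench; bystander.
- bangle: Copper bangle, 66 mm diameter, lying flat; bystander.
- wax_tin: Brass tin, 56 mm diameter, 22 mm high; bystander.
Things that resemble listed ones, but are neither listed nor needed, are in the scene too. There is more than one size of the die_blue; the one meant has the size given above.

How it is judged:
By the outcome, as a careful person would: the job done as asked, in the order asked, and still so for the second after the job is handed in, with the robot touching nothing.
It also fails if it takes over 58 s, if anything falls off the work surface, if the arm or the gripper's body presses on something with over 40 N, if the wrist force passes 120 N, or if a joint passes its speed limit or range.

### The arm

A 6-joint arm with a two-finger parallel gripper is mounted at the origin on the work surface. World frame = base frame: x ahead of the robot, y to its left, z up, the work surface at z = 0. Lengths are in mm, angles in rad, forces in N, time in s.
With the tool pointing down it reaches from about 350 to 775 mm from the base axis. Payload 5.5 kg.
Tool frame: the origin (TCP) lies at the very end of the fingers, on their centre line; the grasp point (between the pads) lies 19 mm behind it (env.grasp_offset is the distance from the TCP to the grasp point, in mm); z points along the fingers, y is the line along which they close (so a half turn about z gives the same grasp; the last joint's range is limited). The gripper opens to 85 mm and grips with 20 to 120 N. Pads are 22 mm wide; open, the fingers measure 114 mm over their backs; the gripper's body (76 mm by 85 mm) begins 54 mm behind the grasp point. The pads swing forward as they close: fully open they stand 13 mm farther back than shut.
Start: joints at [1.074, 0.313, 0.046, 1.304, 0, 1.431], TCP at [200.861, 538.82, 231.323] pointing down, gripper open.
Joint ranges: [-2.76, 2.76], [-0.86, 1.69], [-1.03, 1.26], [-2.2, 2.34], [-1.47, 1.5], [-3.14, 3.14]. Speed limits (rad/s): [2.57, 2.57, 3.14, 3.14, 3.14, 3.14].

### API

Orientations are given as a unit quaternion [x, y, z, w].
In Python, from station import env gives the robot as it stands.
- The arm moves only by the shell command python3 -m creep 'ROWS' [OPENING]. ROWS is JSON, a list that holds one entry, the list of rows, each a list of 6 numbers: the shift along the tool's x, y, z in m, then the turn, a rotation vector about the tool's x, y, z in rad. A call has 1 to 12 rows; each row is the pose to reach, as a shift and turn from the pose commanded when the call began, along the tool's axes at that moment; what a row does not reach only later rows make up. A row lasts 1/12 s, in which the tool goes at most 41.7 mm and 7.16 degrees, less where a joint would pass 70% of its speed; a pose out of reach is approached as far as the arm can. A call with a gripper value outside its range is refused whole. OPENING is the finger opening in m, from 0 to 0.0854, set as the call begins (- or left out, the last holds). The fingers move at their own pace and stop on an object; the grip force is fixed at half the most. Time passes only in rows, so rows that repeat a pose let the fingers close. It gives the time, the measured TCP pose, the force, the opening and the grip force at its end, in the units of the state.
- env.state(): the state, without advancing time (a new reading comes with each control period).
- env.grab_frame(name): name is "side" or "top"; returns the picture (420x560x3 uint8, red, green, blue); there is no depth.
- env.camera_model(name): a dict with "fov_y" (degrees; the focal length in pixels is half the picture's height over the tangent of half this angle, whatever the lens; pixels are square), "cx", "cy" (the principal point, pixels), "distortion" ([k1, k2, p1, p2, k3] as OpenCV has them; the pictures are not rectified), "origin" and "rotation" of the camera in the world. Camera axes: x right, y down, z forward; pixel columns grow to the right and rows downward; lengths in mm; the calibration is good to about 2 mm. A picture is of the moment at which its call begins. camera_model takes no time and is no camera call.
- env.job_done(): hands the job in; it is judged then, once.
The state is a dict: "time_s": time; "joint_positions": joint angles; "qvel": joint speeds; "effort": joint torques, N m; "ee_pos": TCP position; "tool_rot": TCP orientation; "force": force on the tool from outside, world axes, zero at the start; "moment": the same for the moment, N m; "gripper_width": opening from 0.0 (shut) to 1.0 (fully open); "finger_force": force on a finger pad.
Only numpy, scipy, OpenCV 4.12 (cv2) and the standard library are available. Lean on these libraries where they do the work, as an engineer would, in place of code of your own. Each camera call takes 0.05 s, during which the arm holds its last target. There are 200 camera calls.

## Working session

There is one attempt and no reset: what is moved stays moved. The work goes in short steps, Python scripts to look and compute and a shell command to move; the robot and the scene stay as the last step left them, time stands still between calls to the robot, and variables do not carry over. Pictures are saved under pics/ and viewed, at most 10 in all, crops included, and the job is handed in when it is done.

```bash
ls; mkdir -p pics; python3 - <<'E'
from station import env
import cv2
for n in("side","top"):
    cv2.imwrite(f"pics/{n}0.png",env.grab_frame(n)[:,:,::-1]); print(n,env.camera_model(n))
print(env.state())
E
```

```text
pics
side {'fov_y': 55.81517336177945, 'cx': 277.673435110422, 'cy': 207.02542673061632, 'distortion': array([-0.09640098,  0.        ,  0.        ,  0.        ,  0.        ]), 'origin': array([  95.85325922, -523.01350828,  661.08496623]), 'rotation': array([ 0.85920988, -0.28574423,  0.14090164, -0.40031906])}
top {'fov_y': 49.64664198157011, 'cx': 273.1961521385548, 'cy': 211.88537965237452, 'distortion': array([-0.05082833,  0.        ,  0.        ,  0.        ,  0.        ]), 'origin': array([ 478.28844224,   59.97882999, 1295.197705  ]), 'rotation': array([-0.6977663 ,  0.71572961, -0.02467907,  0.0156288 ])}
{'time_s': 0.1, 'joint_positions': array([ 1.07440928e+00,  3.13946452e-01,  4.51063570e-02,  1.30362320e+00,
       -7.99521057e-06,  1.43117823e+00]), 'qvel': array([-7.59721818e-05, -1.43052440e-03,  1.51287775e-03,  1.93380200e-03,
        1.26253355e-03, -3.33124816e-04]), 'effort': array([ 3.89271387e-03, -4.81724024e+01,  2.99243617e+01,  1.27205884e-02,
       -5.29630142e-05,  3.85216254e-06]), 'ee_pos': array([200.61825902, 538.37710094, 230.49165344]), 'tool_rot': array([ 1.77439850e-01,  9.84131295e-01, -7.92942869e-04, -2.56807625e-04]), 'force': array([-0.04248844,  0.00335471,  0.11803274]), 'moment': array([ 0.01066968,  0.0406311 , -0.02322596]), 'finger_force': 0.0, 'gripper_width': 0.9976224240309489}
```

View pics/top0.png

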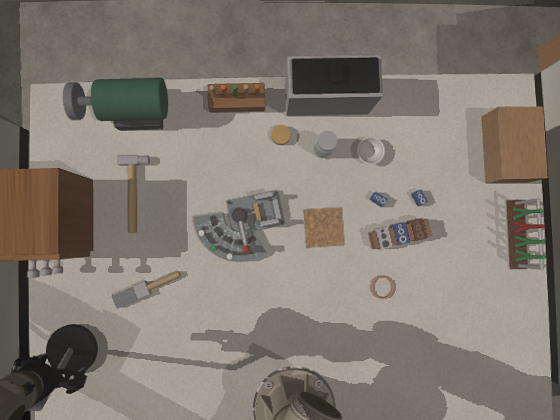

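View pics/side0.png

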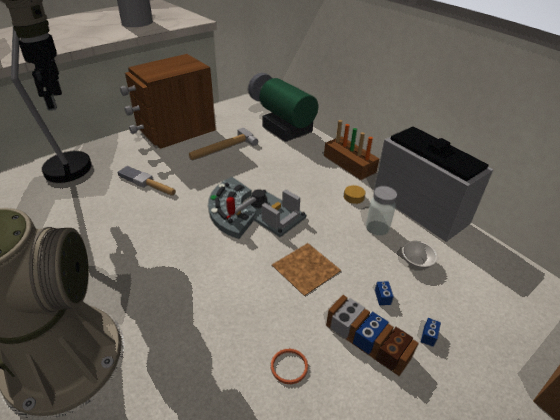

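Candidates for the blue die are the rack's middle slot (top view 401,233) and two loose small blue blocks (378,199 and 419,197). By the description it's the one in the rack. I'll check that in close crops.

```bash
cat > h.py <<'E'
import numpy as np, cv2
from scipy.spatial.transform import Rotation as R
from station import env
def cam(n):
    m=env.camera_model(n); f=210/np.tan(np.radians(m["fov_y"]/2))
    K=np.array([[f,0,m["cx"]],[0,f,m["cy"]],[0,0,1]])
    return K,np.array(m["distortion"]),np.array(m["origin"]),R.from_quat(m["rotation"]).as_matrix()
def ray(n,px):
    K,d,o,M=cam(n); u=cv2.undistortPoints(np.array([[px]],float),K,d)[0,0]
    v=M@[u[0],u[1],1]; return o,v/np.linalg.norm(v)
def plane(n,px,z):
    o,v=ray(n,px); return (o+v*(z-o[2])/v[2])
def proj(n,P):
    K,d,o,M=cam(n); P=np.atleast_2d(np.array(P,float))
    return cv2.projectPoints((P-o)@M,np.zeros(3),np.zeros(3),K,d)[0][:,0]
def tri(a,b):  # pixel in top, pixel in side
    (o1,v1),(o2,v2)=ray("top",a),ray("side",b)
    t=np.linalg.lstsq(np.c_[v1,-v2],o2-o1,rcond=None)[0]
    p,q=o1+v1*t[0],o2+v2*t[1]; return (p+q)/2,np.linalg.norm(p-q)
def crop(n,x0,y0,w,h,s,name):
    im=env.grab_frame(n)[:,:,::-1]; c=cv2.resize(im[y0:y0+h,x0:x0+w],None,fx=s,fy=s,interpolation=cv2.INTER_CUBIC)
    cv2.imwrite("pics/"+name,c)
E
python3 - <<'E'
from h import *
crop("top",190,180,250,90,3,"top1.png"); crop("side",200,165,230,210,2.85,"side1.png")
E
```

```text
(no output)
```

View pics/top1.png

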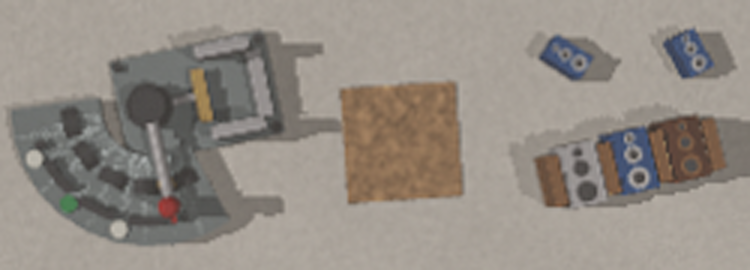

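View pics/side1.png

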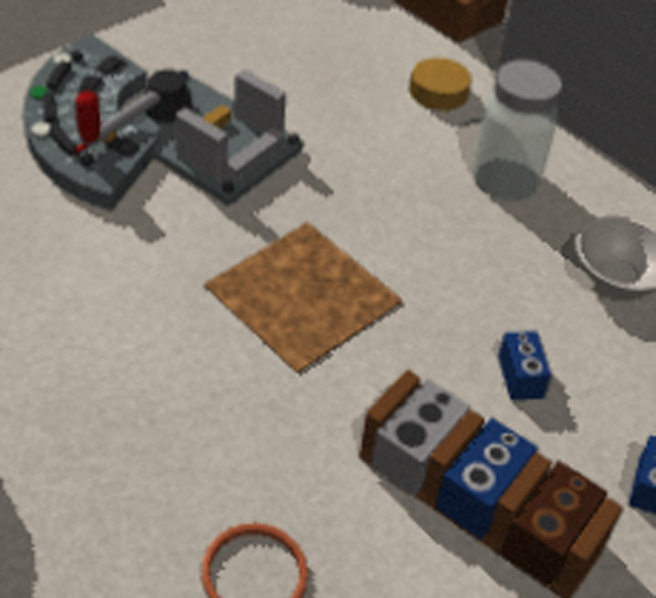

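The crops confirm it: the rack's middle die is the big blue one with three cavities, and the loose blue blocks are smaller two-hole ones. The green tag is the middle of the three, at about top (213,247), which makes it the 0.90 notch. The red knob is at about (246,249). Next I'll measure.

```bash
python3 - <<'E'
from h import *
np.set_printoptions(precision=1,suppress=True)
T=lambda x,y:((x+.5)/3-.5+190,(y+.5)/3-.5+180)
S=lambda x,y:((x+.5)/2.85-.5+200,(y+.5)/2.85-.5+165)
def blobs(n,f,lo=3):
    im=env.grab_frame(n).astype(int); m=f(im[...,0],im[...,1],im[...,2]).astype(np.uint8)
    k,l,s,c=cv2.connectedComponentsWithStats(m); return [(c[i],s[i,4],l==i) for i in range(1,k) if s[i,4]>=lo]
blue=lambda r,g,b:(b>r+35)&(b>g+20)
green=lambda r,g,b:(g>r+35)&(g>b+15)
red=lambda r,g,b:(r>g+90)&(r>b+90)
for nm,f,z in(("blue",blue,48),("green",green,23),("red",red,62)):
  for n in("top","side"):
    for c,a,l in blobs(n,f,8):
        if n=="top" and not(190<c[0]<440 and 180<c[1]<270):continue
        if n=="side" and not(200<c[0]<450 and 165<c[1]<375):continue
        print(nm,n,c,a,plane(n,c,z))
        if nm=="blue" and a>60:
            p=np.argwhere(l)[:,::-1].astype(np.float32); 
            if n=="top":
                q=np.array([plane(n,x,48)[:2] for x in p],np.float32); print(cv2.minAreaRect(q))
print("tags white",[plane("top",T(*p),23) for p in((119,229),(34,157))],"green",plane("top",T(69,204),23))
print("tags side white",[plane("side",S(*p),23) for p in((40,129),(63,57))],"green",plane("side",S(39,92),23))
print("knob tri",tri(T(169,206),S(87,93)))
print("cav top",[plane("top",T(*p),48) for p in((629,136),(633,154),(638,176))])
print("cav side",[plane("side",S(*p),48) for p in((511,438),(496,454),(478,476))])
print("pad top",[plane("top",T(*p),3) for p in((341,88),(457,82),(463,195),(348,204))])
print("pad side",[plane("side",S(*p),3) for p in((205,286),(308,223),(403,301),(300,374))])
print("cheek tops top",[plane("top",T(*p),60) for p in((222,47),(243,129))])
print("cheek tops side",[[plane("side",S(*p),60) for p in q] for q in (((236,72),(285,106)),((176,108),(226,153)))])
E
```

```text
blue top [422.  193.9] 18 [ 588.9 -372.5   48. ]
blue top [378.2 194.7] 20 [ 589.8 -249.4   48. ]
blue top [417.  197.3] 32 [ 579.7 -358.    48. ]
blue top [376.6 200.3] 34 [ 574.2 -244.2   48. ]
blue top [404.9 231.5] 65 [ 485.7 -319.8   48. ]
((483.78057861328125, -318.798828125), (55.46780014038086, 12.265212059020996), 11.898019790649414)
blue top [397. 233.] 65 [ 482.3 -297.6   48. ]
((479.6917724609375, -298.6676025390625), (54.849952697753906, 12.297993659973145), 13.157340049743652)
blue side [383.1 292.6] 229 [ 555.5 -269.6   48. ]
blue side [372.  326.8] 357 [ 480.7 -309.7   48. ]
blue side [430.9 328.2] 183 [ 563.9 -378.5   48. ]
green top [212.5 247.5] 22 [455.3 215.   23. ]
green side [213.2 196.6] 20 [455.9 215.5  23. ]
red side [229.3 198.8] 12 [461.3 139.8  62. ]
tags white [array([430.5, 168.3,  23. ]), array([499.4, 246.2,  23. ])] green [454.8 214.4  23. ]
tags side white [array([430.1, 167.9,  23. ]), array([500.8, 246.9,  23. ])] green [455.6 213.9  23. ]
knob tri (array([452. , 118.3,  84.5]), np.float64(0.11430198948754106))
cav top [array([ 504.2, -305. ,   48. ]), array([ 487.5, -308. ,   48. ]), array([ 467.1, -311.9,   48. ])]
cav side [array([ 504.3, -305.2,   48. ]), array([ 487.5, -307.6,   48. ]), array([ 466.5, -311.8,   48. ])]
pad top [array([557.9, -43.8,   3. ]), array([ 560.9, -154.7,    3. ]), array([ 453.3, -156.8,    3. ]), array([447.7, -47.2,   3. ])]
pad side [array([448.4, -50. ,   3. ]), array([557.7, -44.9,   3. ]), array([ 561.5, -153.2,    3. ]), array([ 453.1, -158.9,    3. ])]
cheek tops top [array([594.5,  68.1,  60. ]), array([519.4,  50.9,  60. ])]
cheek tops side [[array([588.3,  93.7,  60. ]), array([592.8,  31.8,  60. ])], [array([516.9,  84. ,  60. ]), array([516.2,  13.5,  60. ])]]
```

```bash
python3 - <<'E'
from h import *
np.set_printoptions(precision=3,suppress=True)
th=np.array([.45,.9,1.35]); L=np.c_[-118*np.cos(th),80+118*np.sin(th)]
W=np.array([[430.3,168.1],[455.4,214.4],[500.1,246.5]])
a,b=L-L.mean(0),W-W.mean(0); yaw=np.arctan2((a[:,0]*b[:,1]-a[:,1]*b[:,0]).sum(),(a*b).sum())
Rm=np.array([[np.cos(yaw),-np.sin(yaw)],[np.sin(yaw),np.cos(yaw)]]); o=W.mean(0)-Rm@L.mean(0)
F=lambda x,y:Rm@[x,y]+o
print("fixture",o,yaw,"res",(Rm@L.T).T+o-W)
print("pivot",F(0,80),[ (t,F(-95*np.cos(t),80+95*np.sin(t))) for t in(0,.2,.45,.9)])
pts=np.array([[*F(x,y),60] for x in(-43.5,-31.5,31.5,43.5) for y in(-22,28)])
im=env.grab_frame("top")[:,:,::-1].copy(); im2=env.grab_frame("side")[:,:,::-1].copy()
s=5
def draw(n,im,x0,y0,w,h):
    c=cv2.resize(im[y0:y0+h,x0:x0+w],None,fx=s,fy=s,interpolation=cv2.INTER_CUBIC)
    for p in (proj(n,pts)-[x0,y0]+.5)*s: cv2.circle(c,tuple(int(v) for v in p),2,(0,255,255),-1)
    return c
cv2.imwrite("pics/chk.png",np.hstack([draw("top",im,225,180,70,60),draw("side",im2,245,180,70,60)]))
st=env.state(); M=R.from_quat(st["tool_rot"]).as_matrix(); print(M,"yaw of tool y",np.arctan2(M[1,1],M[0,1]))
E
```

```text
fixture [558.217  57.765] 0.17430038410154916 res [[ 0.5    0.574]
 [ 0.675  0.464]
 [-1.175 -1.038]]
pivot [544.343 136.552] [(0, array([450.783, 120.078])), (0.2, array([449.375, 138.994])), (0.45, array([452.931, 162.413])), (0.9, array([473.28, 199.6 ]))]
[[-0.937  0.349  0.   ]
 [ 0.349  0.937  0.   ]
 [-0.     0.    -1.   ]] yaw of tool y 1.214007692659732
```

View pics/chk.png

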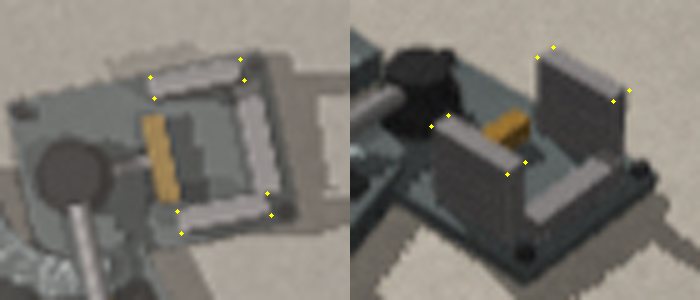

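The overlay shows the model cheek corners sitting on the pictured cheeks to within about 1 px (top view cheeks near (262,196) and (270,223)). Now I'll move off toward the rack.

```bash
python3 -m creep '[[[-0.368,-0.331,0,0,0,1.014],[-0.368,-0.331,0,0,0,1.014],[-0.368,-0.331,0,0,0,1.014],[-0.368,-0.331,0,0,0,1.014],[-0.368,-0.331,0,0,0,1.014],[-0.368,-0.331,0,0,0,1.014],[-0.368,-0.331,0,0,0,1.014],[-0.368,-0.331,0,0,0,1.014],[-0.368,-0.331,0,0,0,1.014],[-0.368,-0.331,0,0,0,1.014],[-0.368,-0.331,0,0,0,1.014],[-0.368,-0.331,0,0,0,1.014]]]' 0.085
cat > go.py <<'E'
# print the tool-frame shift/turn to a target x y z (mm) and tool-y yaw
import sys; from h import *
x,y,z,w=map(float,sys.argv[1:5]); st=env.state(); M=R.from_quat(st["tool_rot"]).as_matrix()
t=np.arctan2(M[1,1],M[0,1]); d=(w-t+np.pi/2)%np.pi-np.pi/2
rz=R.from_euler('z',w if abs((w-t+np.pi)%(2*np.pi)-np.pi)<np.pi/2 else w+np.pi).as_matrix()
G=rz@np.array([[-0.,1,0],[1,0,0],[0,0,-1]]); G=rz@np.array([[0,1,0],[-1,0,0],[0,0,1.]])@np.diag([1,1,1]) if 0 else rz@np.array([[0,1,0],[1,0,0],[0,0,-1.]])
print("shift m",np.round(M.T@(np.array([x,y,z])-st["ee_pos"])/1000,4),"turn",np.round(R.from_matrix(M.T@G).as_rotvec(),4),"pos",st["ee_pos"].round(1),"yaw",round(t,3),"j6",st["joint_positions"][5].round(2),"t",st["time_s"])
E
python3 go.py 481.7 -308.7 120 0.2
```

```text
time_s: 1.6
ee_pos: [430.9, 97.7, 231.7]
tool_rot: [0.633, 0.774, 0.0, 0.001]
force: [0.4, 0.7, -0.2]
gripper_width: 0.997
finger_force: 0.0
shift m [-0.4084 -0.0308  0.1118] turn [ 0.0013  0.0003 -0.0009] pos [430.9  97.7 231.7] yaw 0.199 j6 1.41 t 1.6
```

```bash
sed -i 's/^G=.*/G=rz@np.array([[0,1,0],[1,0,0],[0,0,-1.]])/' go.py
python3 -m creep '[[[-0.408,-0.031,0.1,0,0,0],[-0.408,-0.031,0.1,0,0,0],[-0.408,-0.031,0.1,0,0,0],[-0.408,-0.031,0.1,0,0,0],[-0.408,-0.031,0.1,0,0,0],[-0.408,-0.031,0.1,0,0,0],[-0.408,-0.031,0.1,0,0,0],[-0.408,-0.031,0.1,0,0,0],[-0.408,-0.031,0.1,0,0,0],[-0.408,-0.031,0.1,0,0,0],[-0.408,-0.031,0.1,0,0,0],[-0.408,-0.031,0.1,0,0,0]]]'
python3 go.py 481.7 -308.7 14 0.2
python3 - <<'E'
from h import *
crop("side",290,220,160,160,3.7,"side2.png")
E
```

```text
time_s: 2.6
ee_pos: [480.3, -308.2, 130.0]
tool_rot: [0.634, 0.773, 0.0, -0.001]
force: [1.0, 0.8, 0.2]
gripper_width: 0.992
finger_force: 0.0
shift m [-0.0009  0.0014  0.116 ] turn [-0.0008 -0.0011 -0.0038] pos [ 480.3 -308.2  130. ] yaw 0.196 j6 0.66 t 2.6
```

View pics/side2.png

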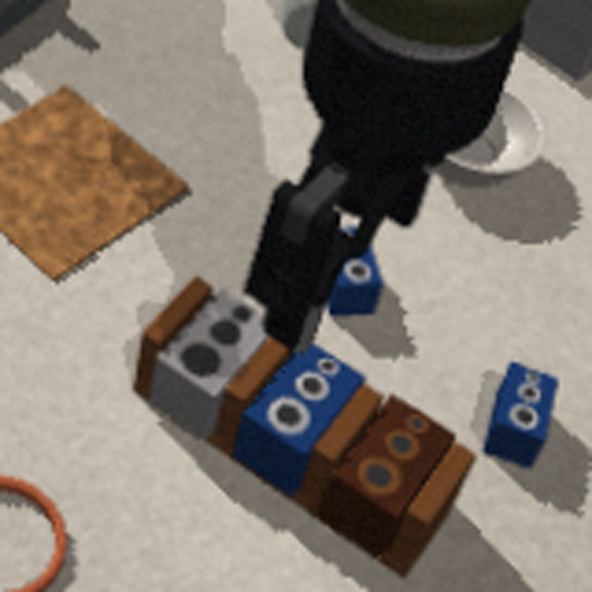

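The gripper stands over the blue die (side view about 370,325), and its fingers straddle the ends. Now I'll descend.

```bash
python3 -m creep '[[[0,0.001,0.02,0,0,0],[0,0.001,0.04,0,0,0],[0,0.001,0.055,0,0,0],[0,0.001,0.07,0,0,0],[0,0.001,0.085,0,0,0],[0,0.001,0.095,0,0,0],[0,0.001,0.105,0,0,0],[0,0.001,0.112,0,0,0],[0,0.001,0.116,0,0,0],[0,0.001,0.116,0,0,0]]]'
python3 -m creep '[[[0,0,0,0,0,0],[0,0,0,0,0,0],[0,0,0,0,0,0],[0,0,0,0,0,0],[0,0,0,0,0,0],[0,0,0,0,0,0],[0,0,0,0,0,0],[0,0,0,0,0,0]]]' 0.05; python3 go.py 481.7 -308.7 14 0.2
```

```text
time_s: 3.48
ee_pos: [481.5, -305.1, 14.8]
tool_rot: [0.633, 0.774, 0.0, -0.0]
force: [0.5, 0.4, 0.6]
gripper_width: 0.995
finger_force: 0.0
time_s: 4.15
ee_pos: [482.3, -306.3, 16.2]
tool_rot: [0.633, 0.774, -0.0, 0.001]
force: [-0.2, 0.1, 6.8]
gripper_width: 0.67
finger_force: 66.0
shift m [-0.0022 -0.0011  0.0022] turn [ 0.0011  0.0014 -0.0002] pos [ 482.3 -306.3   16.2] yaw 0.2 j6 0.66 t 4.15
```

```bash
python3 -m creep '[[[0,0,-0.008,0,0,0],[0,0,-0.02,0,0,0],[0,0,-0.035,0,0,0],[0,0,-0.05,0,0,0],[0,0,-0.065,0,0,0],[0,0,-0.08,0,0,0],[0,0,-0.09,0,0,0],[0,0,-0.095,0,0,0],[0,0,-0.095,0,0,0]]]'; python3 go.py 505 -101 60 0.18
```

```text
time_s: 4.9
ee_pos: [482.1, -306.0, 111.3]
tool_rot: [0.633, 0.774, 0.0, 0.001]
force: [0.1, -0.4, -2.8]
gripper_width: 0.668
finger_force: 65.2
shift m [0.1964 0.0631 0.0511] turn [0.001  0.0011 0.02  ] pos [ 482.1 -306.   111.3] yaw 0.2 j6 0.66 t 4.9
```

```bash
python3 -m creep '[[[0.02,0.006,0,0,0,0],[0.05,0.016,0,0,0,0],[0.08,0.026,0,0,0,0.02],[0.11,0.036,0,0,0,0.02],[0.14,0.045,0.01,0,0,0.02],[0.165,0.053,0.03,0,0,0.02],[0.183,0.059,0.04,0,0,0.02],[0.192,0.062,0.05,0,0,0.02],[0.196,0.063,0.06,0,0,0.02],[0.196,0.063,0.07,0,0,0.02],[0.196,0.063,0.08,0,0,0.02],[0.196,0.063,0.085,0,0,0.02]]]'; python3 go.py 505 -101 11.5 0.18
```

```text
time_s: 5.9
ee_pos: [504.0, -102.0, 23.7]
tool_rot: [0.641, 0.767, -0.0, -0.001]
force: [-1.0, -1.1, -3.6]
gripper_width: 0.67
finger_force: 65.2
shift m [0.0008 0.0011 0.0122] turn [-0.0012 -0.0003 -0.0014] pos [ 504.  -102.    23.7] yaw 0.179 j6 1.04 t 5.9
```

```bash
python3 -m creep '[[[0,0,0.003,0,0,0],[0,0,0.005,0,0,0],[0,0,0.007,0,0,0],[0,0,0.0085,0,0,0],[0,0,0.01,0,0,0],[0,0,0.011,0,0,0],[0,0,0.012,0,0,0],[0,0,0.012,0,0,0]]]'
```

```text
time_s: 6.57
ee_pos: [504.6, -101.1, 13.3]
tool_rot: [0.641, 0.768, 0.0, 0.0]
force: [0.9, 0.2, -3.7]
gripper_width: 0.673
finger_force: 65.2
```

```bash
python3 -m creep '[[[0,0,0.001,0,0,0],[0,0,0.002,0,0,0],[0,0,0.003,0,0,0],[0,0,0.003,0,0,0]]]'
```

```text
time_s: 6.9
ee_pos: [504.7, -101.0, 11.2]
tool_rot: [0.641, 0.768, 0.0, 0.0]
force: [-2.1, 1.0, 5.9]
gripper_width: 0.674
finger_force: 66.3
```

Contact is made gently. I'll release and rise.

```bash
python3 -m creep '[[[0,0,0,0,0,0],[0,0,0,0,0,0],[0,0,0,0,0,0],[0,0,0,0,0,0],[0,0,0,0,0,0],[0,0,-0.02,0,0,0],[0,0,-0.04,0,0,0],[0,0,-0.065,0,0,0],[0,0,-0.09,0,0,0],[0,0,-0.11,0,0,0],[0,0,-0.12,0,0,0],[0,0,-0.12,0,0,0]]]' 0.085
python3 -m creep '[[[-0.15,0,0,0,0,-0.3],[-0.15,0,0,0,0,-0.6],[-0.15,0,0,0,0,-0.9],[-0.15,0,0,0,0,-1.2],[-0.15,0,0,0,0,-1.57],[-0.15,0,0,0,0,-1.57],[-0.15,0,0,0,0,-1.57],[-0.15,0,0,0,0,-1.57],[-0.15,0,0,0,0,-1.57],[-0.15,0,0,0,0,-1.57],[-0.15,0,0,0,0,-1.57],[-0.15,0,0,0,0,-1.57]]]'
python3 - <<'E'
from h import *
for n in("top","side"):
    im=env.grab_frame(n).astype(int); r,g,b=im[...,0],im[...,1],im[...,2]
    m=((b>r+35)&(b>g+20)).astype(np.uint8)
    m=cv2.morphologyEx(m,cv2.MORPH_CLOSE,np.ones((5,5)))
    k,l,s,c=cv2.connectedComponentsWithStats(m)
    for i in range(1,k):
        if s[i,4]<30: continue
        p=plane(n,c[i],43)
        if np.hypot(p[0]-505,p[1]+101)<50:
            q=np.array([plane(n,x,43)[:2] for x in np.argwhere(l==i)[:,::-1].astype(float)],np.float32)
            print(n,p.round(1),s[i,4],cv2.minAreaRect(q),c[i])
x,y=proj("side",[[505,-101,43]])[0].astype(int)
crop("side",x-55,y-45,110,90,6,"side3.png"); print(x,y)
E
```

```text
time_s: 7.9
ee_pos: [506.2, -101.7, 132.6]
tool_rot: [0.641, 0.768, 0.001, 0.002]
force: [0.7, -0.7, 0.5]
gripper_width: 0.995
finger_force: 0.0
time_s: 8.9
ee_pos: [530.5, -248.1, 128.1]
tool_rot: [-0.053, 0.999, 0.001, -0.001]
force: [0.1, -0.6, 0.6]
gripper_width: 0.995
finger_force: 0.0
top [ 507.4 -100.6   43. ] 184 ((504.4088439941406, -102.03318786621094), (53.64573287963867, 36.48677062988281), 9.553817749023438) [325.54347826 225.81521739]
side [ 493.4 -117.8   43. ] 511 ((494.2075500488281, -115.7010498046875), (79.85112762451172, 51.27166748046875), 10.603545188903809) [308.15264188 262.11545988]
307 255
```

View pics/side3.png

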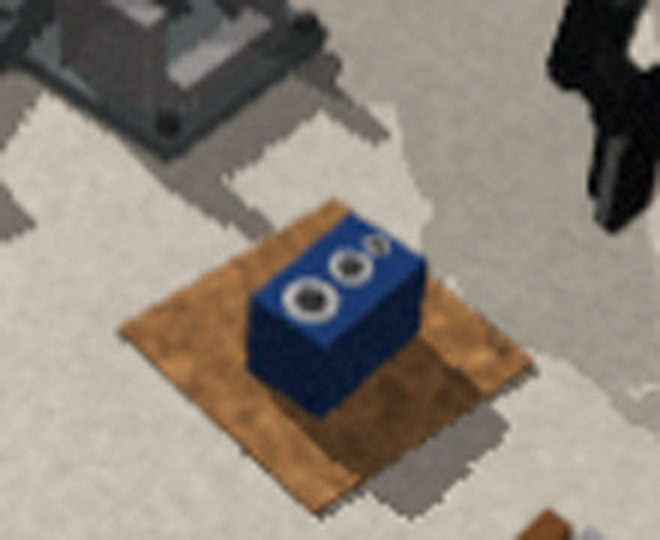

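The die stands upright on the pad. Its top-face corners in the crop are (251,298), (350,212), (426,263) and (327,348).

```bash
python3 - <<'E'
from h import *
q=np.array([plane("side",((x+.5)/6-.5+252,(y+.5)/6-.5+210),43)[:2] for x,y in((251,298),(350,212),(426,263),(327,348))])
e=q[1]-q[0]+q[2]-q[3]; print(q.round(1),q.mean(0).round(1),np.arctan2(e[1],e[0]),np.linalg.norm(e)/2,np.linalg.norm(q[2]-q[1]))
E
python3 go.py 504.5 -102.5 80 1.75
```

```text
[[ 473.6  -93. ]
 [ 529.4  -81.5]
 [ 534.6 -117.2]
 [ 480.1 -126.8]] [ 504.4 -104.6] 0.1896302114164007 56.16662520831823 36.083536946798105
shift m [0.0119 0.1475 0.0488] turn [ 0.0017 -0.0019 -0.0827] pos [ 530.7 -248.2  128.6] yaw 1.667 j6 -0.67 t 9.05
```

```bash
python3 -m creep '[[[0.012,0.03,0,0,0,-0.087],[0.012,0.06,0,0,0,-0.087],[0.012,0.09,0.01,0,0,-0.087],[0.012,0.12,0.02,0,0,-0.087],[0.012,0.14,0.03,0,0,-0.087],[0.012,0.1465,0.04,0,0,-0.087],[0.012,0.1465,0.045,0,0,-0.087],[0.012,0.1465,0.045,0,0,-0.087],[0.012,0.1465,0.045,0,0,-0.087]]]' ; python3 go.py 504.7 -103.4 19 1.756
```

```text
time_s: 9.8
ee_pos: [504.9, -104.6, 85.0]
tool_rot: [-0.092, 0.996, 0.0, -0.0]
force: [0.3, 0.1, 0.1]
gripper_width: 0.995
finger_force: 0.0
shift m [-0.      0.0012  0.066 ] turn [ 0.0001 -0.0004 -0.0003] pos [ 504.9 -104.6   85. ] yaw 1.756 j6 -0.54 t 9.8
```

```bash
python3 -m creep '[[[0,0.001,0.015,0,0,0],[0,0.001,0.03,0,0,0],[0,0.001,0.045,0,0,0],[0,0.001,0.055,0,0,0],[0,0.001,0.062,0,0,0],[0,0.001,0.066,0,0,0],[0,0.001,0.066,0,0,0],[0,0.001,0.066,0,0,0]]]'
python3 -m creep '[[[0,0,0,0,0,0],[0,0,0,0,0,0],[0,0,0,0,0,0],[0,0,0,0,0,0],[0,0,0,0,0,0],[0,0,0,0,0,0],[0,0,0,0,0,0],[0,0,0,0,0,0],[0,0,0,0,0,0],[0,0,0,0,0,0]]]' 0.025
```

```text
time_s: 10.47
ee_pos: [505.0, -103.4, 19.6]
tool_rot: [-0.093, 0.996, -0.0, 0.0]
force: [0.7, -0.2, 0.2]
gripper_width: 0.992
finger_force: 0.0
time_s: 11.3
ee_pos: [505.2, -103.2, 19.9]
tool_rot: [-0.093, 0.996, -0.0, 0.001]
force: [-0.2, 1.3, 5.8]
gripper_width: 0.407
finger_force: 61.9
```

```bash
python3 -m creep '[[[0,0,-0.01,0,0,0],[0,0,-0.025,0,0,0],[0,0,-0.045,0,0,0],[0,0,-0.065,0,0,0],[0,0,-0.08,0,0,0],[0,0,-0.09,0,0,0],[0,0,-0.09,0,0,0]]]' ; python3 go.py 557.8 60.2 110 1.751
```

```text
time_s: 11.88
ee_pos: [505.8, -103.5, 111.4]
tool_rot: [-0.093, 0.996, -0.001, 0.001]
force: [0.6, 0.2, -2.4]
gripper_width: 0.41
finger_force: 60.9
shift m [-0.0815  0.1512  0.0014] turn [-0.0017  0.0028  0.0065] pos [ 505.8 -103.5  111.4] yaw 1.757 j6 -0.54 t 11.8833
```

```bash
python3 -m creep '[[[-0.011,0.02,0,0,0,0.006],[-0.024,0.045,0,0,0,0.006],[-0.038,0.07,0,0,0,0.006],[-0.051,0.095,0,0,0,0.006],[-0.065,0.12,0,0,0,0.006],[-0.074,0.138,0,0,0,0.006],[-0.08,0.148,0,0,0,0.006],[-0.0815,0.151,0,0,0,0.006],[-0.0815,0.151,0,0,0,0.006],[-0.0815,0.151,0,0,0,0.006],[-0.0815,0.151,0,0,0,0.006]]]'; python3 go.py 557.8 60.2 84 1.751
python3 - <<'E'
from h import *
ims=[]
for n in("top","side"):
    im=env.grab_frame(n)[:,:,::-1]; x,y=proj(n,[[558,60,80]])[0].astype(int); print(n,x,y)
    ims.append(cv2.resize(im[y-38:y+38,x-33:x+33],None,fx=6,fy=6,interpolation=cv2.INTER_CUBIC))
cv2.imwrite("pics/p1.png",np.hstack(ims))
E
```

```text
time_s: 12.8
ee_pos: [556.3, 59.3, 109.0]
tool_rot: [-0.09, 0.996, -0.0, -0.0]
force: [-0.9, 0.4, -2.0]
gripper_width: 0.406
finger_force: 60.9
shift m [-0.0017  0.0007  0.025 ] turn [-0.0002 -0.0008 -0.0009] pos [556.3  59.3 109. ] yaw 1.75 j6 -0.22 t 12.8
top 266 208
side 281 194
```

View pics/p1.png

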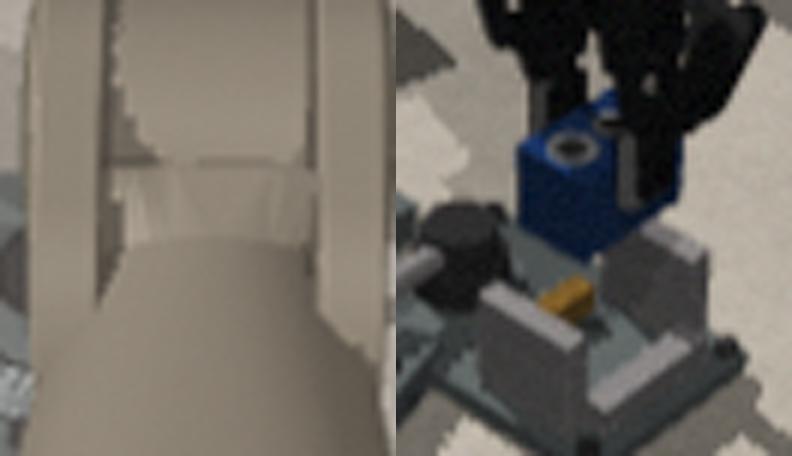

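Top view is blocked by the arm. In the side view (right half of the picture) the die hangs above the pocket, lower near corner at (586,261), with the near cheek's top at (482,290), (502,283), (585,338), (572,350). I'll compare these.

```bash
python3 - <<'E'
from h import *
np.set_printoptions(precision=1,suppress=True)
P=lambda x,y:((x-396+.5)/6-.5+248,(y+.5)/6-.5+156)
yaw=.18;o=np.array([558.2,57.8])
loc=lambda p:R.from_euler('z',-yaw).as_matrix()[:2,:2]@(p[:2]-o)
for nm,q,z in(("near cheek",((482,290),(502,283),(585,338),(572,350)),60),("far",((692,262),(707,250)),60),("die bottom",((523,223),(586,261),(682,193)),92),("die top",((519,146),),132),("stop",((688,337),(605,408),(592,398)),26)):
    print(nm,[loc(plane("side",P(*c),z)) for c in q])
print("tcp",loc(env.state()["ee_pos"]))
E
```

```text
near cheek [array([-38.8,  28.8]), array([-30.1,  26.1]), array([-32.3, -20.9]), array([-41. , -22.1])]
far [array([ 32.5, -20.4]), array([ 42.7, -19.8])]
die bottom [array([-25.9,  18.4]), array([-26.5, -15.4]), array([ 31.8, -14. ])]
die top [array([-29.9,  16.7])]
stop [array([ 27.1, -24.8]), array([-28.7, -29.1]), array([-27.9, -21.3])]
tcp [-1.4  1.7]
```

```bash
python3 - <<'E'
from h import *
np.set_printoptions(precision=0,suppress=True)
e=env.state()["ee_pos"];A=R.from_euler('z',.18).as_matrix()
for z in(90,92,94):
    P=[A@[x,y,0]+[e[0],e[1],z+h] for x,y,h in((-29,18,0),(-29,-18,0),(29,-18,0),(-29,18,40),(-29,-18,40),(29,18,40))]
    print(z,((proj("side",P)-[248,156]+.5)*6-.5+[396,0]).tolist())
print("seen (523,223) (586,261) (682,193) (519,146)")
im=env.grab_frame("side")[:,:,::-1][150:215,262:302]
cv2.imwrite("pics/p2.png",cv2.resize(im,None,fx=9,fy=9,interpolation=cv2.INTER_NEAREST))
E
```

```text
90 [[512.6265075010474, 230.815169334713], [580.647558648852, 270.6390981485433], [679.3480508795656, 204.06670158115975], [512.2436303048153, 147.70028216306093], [582.2013018975323, 186.89991050216298], [614.0914411272307, 85.05797120871108]]
92 [[512.6075100719908, 226.766622060573], [580.7232072528119, 266.563022427055], [679.5535200997778, 200.04652666582462], [512.2243340642117, 143.4232832281009], [582.2812960792919, 182.58742561318923], [614.2094891318794, 80.85207769604693]]
94 [[512.5884964756184, 222.70702480384836], [580.7990659001981, 262.4755249652329], [679.7594845559429, 196.015602064353], [512.2050243843048, 139.13444051356953], [582.3615157244645, 178.2626689036535], [614.3278298686527, 76.63507311457118]]
seen (523,223) (586,261) (682,193) (519,146)
```

View pics/p2.png

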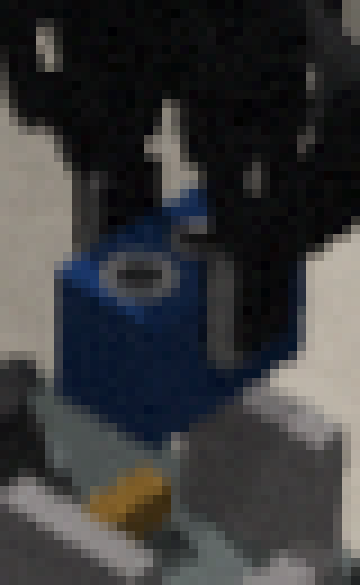

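The die hangs level, and its centre is within about 0.5 mm of the pocket's in x. I'll shift about 2 mm toward the jaw for y clearance and lower in stages.

```bash
python3 -m creep '[[[0,0.002,0.008,0,0,0],[0,0.002,0.016,0,0,0],[0,0.002,0.023,0,0,0],[0,0.002,0.029,0,0,0],[0,0.002,0.034,0,0,0],[0,0.002,0.038,0,0,0],[0,0.002,0.042,0,0,0],[0,0.002,0.045,0,0,0],[0,0.002,0.045,0,0,0]]]'; python3 go.py 558.2 62 29 1.751
python3 - <<'E'
from h import *
crop("side",250,165,60,66,9,"p3.png")
E
```

```text
time_s: 13.7
ee_pos: [558.3, 62.5, 64.1]
tool_rot: [-0.09, 0.996, 0.0, 0.002]
force: [6.2, 1.6, -3.5]
gripper_width: 0.408
finger_force: 61.7
shift m [ 0.0003 -0.0005  0.0351] turn [-0.0002  0.0035  0.0006] pos [558.3  62.5  64.1] yaw 1.752 j6 -0.21 t 13.7
```

View pics/p3.png

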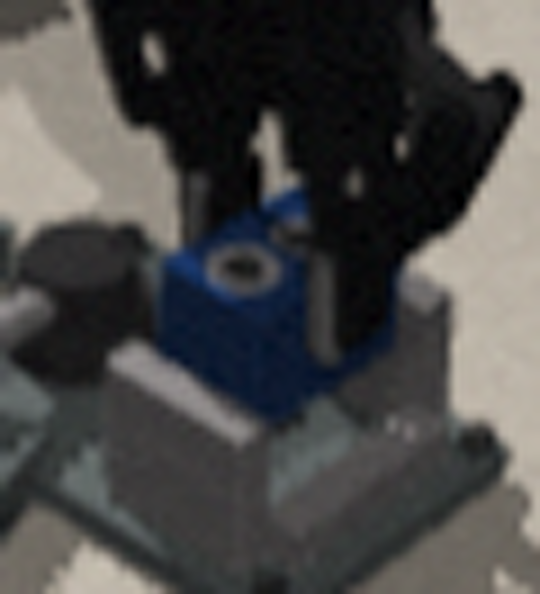

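The die has entered between the cheeks, but +6 N in x suggests it is touching the near cheek. I'll ease 1.5 mm toward +x.

```bash
python3 -m creep '[[[-0.0008,0,0,0,0,0],[-0.0015,0,0,0,0,0],[-0.0015,0,0,0,0,0],[-0.0015,0,0,0,0,0]]]'
```

```text
time_s: 14.08
ee_pos: [558.3, 62.6, 64.1]
tool_rot: [-0.09, 0.996, -0.0, 0.0]
force: [4.4, -0.1, -3.8]
gripper_width: 0.412
finger_force: 61.6
```

```bash
python3 -m creep '[[[-0.001,0,0,0,0,0],[-0.002,0,0,0,0,0],[-0.002,0,0,0,0,0],[-0.002,0,0,0,0,0]]]'
```

```text
time_s: 14.42
ee_pos: [558.5, 63.1, 63.8]
tool_rot: [-0.09, 0.996, 0.0, -0.001]
force: [0.5, -0.8, -2.4]
gripper_width: 0.41
finger_force: 61.7
```

```bash
python3 -m creep '[[[-0.001,-0.0005,0.004,0,0,0],[-0.002,-0.001,0.008,0,0,0],[-0.002,-0.001,0.012,0,0,0],[-0.002,-0.001,0.016,0,0,0],[-0.002,-0.001,0.02,0,0,0],[-0.002,-0.001,0.023,0,0,0],[-0.002,-0.001,0.025,0,0,0],[-0.002,-0.001,0.025,0,0,0]]]'
```

```text
time_s: 15.08
ee_pos: [561.2, 62.4, 38.5]
tool_rot: [-0.09, 0.996, 0.0, -0.001]
force: [-1.4, 0.1, -3.6]
gripper_width: 0.408
finger_force: 61.7
```

```bash
python3 -m creep '[[[0,0,0.001,0,0,0],[0,0,0.002,0,0,0],[0,0,0.003,0,0,0],[0,0,0.004,0,0,0],[0,0,0.005,0,0,0],[0,0,0.006,0,0,0],[0,0,0.007,0,0,0],[0,0,0.0075,0,0,0],[0,0,0.008,0,0,0],[0,0,0.008,0,0,0],[0,0,0.008,0,0,0]]]'
```

```text
time_s: 16.0
ee_pos: [561.3, 62.3, 31.0]
tool_rot: [-0.09, 0.996, 0.0, -0.001]
force: [-5.0, -0.5, -0.8]
gripper_width: 0.411
finger_force: 61.9
```

```bash
python3 -m creep '[[[0.0006,0,0,0,0,0],[0.0012,0,0,0,0,0],[0.0012,0,0.0006,0,0,0],[0.0012,0,0.0012,0,0,0],[0.0012,0,0.0018,0,0,0],[0.0012,0,0.0018,0,0,0],[0.0012,0,0.0018,0,0,0]]]'
```

```text
time_s: 16.58
ee_pos: [561.3, 62.2, 30.2]
tool_rot: [-0.09, 0.996, -0.0, 0.001]
force: [-3.2, -0.4, 3.7]
gripper_width: 0.409
finger_force: 62.6
```

```bash
python3 -m creep '[[[0.0008,0,0.0005,0,0,0],[0.0008,0,0.001,0,0,0],[0.0008,0,0.0015,0,0,0],[0.0008,0,0.002,0,0,0],[0.0008,0,0.002,0,0,0],[0.0008,0,0.002,0,0,0]]]'; python3 - <<'E'
from h import *
crop("side",250,165,60,66,9,"p4.png")
E
```

```text
time_s: 17.08
ee_pos: [561.2, 62.1, 30.0]
tool_rot: [-0.09, 0.996, -0.0, 0.002]
force: [-7.4, 0.4, 15.8]
gripper_width: 0.411
finger_force: 64.3
```

View pics/p4.png

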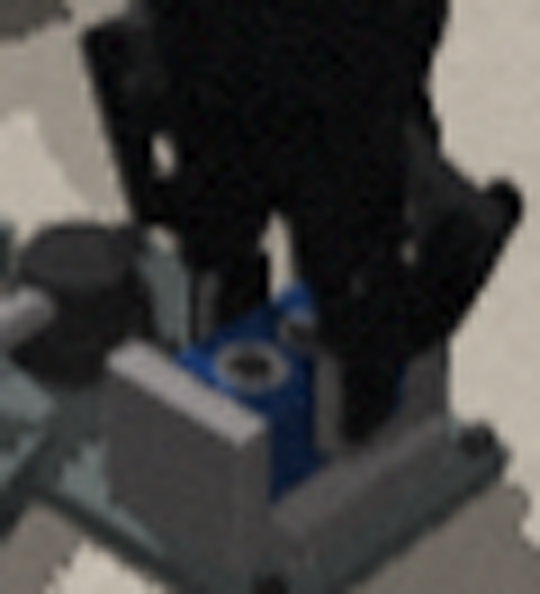

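Firm, level contact at TCP z 30: the die is at floor height, with its top below the cheek tops. I'll relieve the pressure, open partly, rise and check.

```bash
python3 -m creep '[[[0,0,-0.001,0,0,0],[0,0,-0.0015,0,0,0],[0,0,-0.0015,0,0,0]]]'; python3 -m creep '[[[0,0,0,0,0,0],[0,0,0,0,0,0],[0,0,0,0,0,0],[0,0,0,0,0,0],[0,0,-0.005,0,0,0],[0,0,-0.015,0,0,0],[0,0,-0.03,0,0,0],[0,0,-0.05,0,0,0],[0,0,-0.075,0,0,0],[0,0,-0.1,0,0,0],[0,0,-0.11,0,0,0],[0,0,-0.11,0,0,0]]]' 0.055
python3 go.py 452 119.5 110 1.751
```

```text
time_s: 17.38
ee_pos: [561.2, 62.2, 30.1]
tool_rot: [-0.09, 0.996, 0.0, 0.001]
force: [-3.1, 0.9, 8.9]
gripper_width: 0.406
finger_force: 63.0
time_s: 18.38
ee_pos: [562.3, 62.0, 142.7]
tool_rot: [-0.09, 0.996, -0.0, 0.003]
force: [1.1, -0.6, -0.1]
gripper_width: 0.65
finger_force: 0.0
shift m [0.0984 0.0765 0.0319] turn [-0.0013  0.0065  0.0005] pos [562.3  62.  142.7] yaw 1.752 j6 -0.21 t 18.3833
```

```bash
python3 -m creep '[[[0.015,0.012,0,0,0,0],[0.035,0.027,0,0,0,0],[0.06,0.046,0.01,0,0,0],[0.08,0.062,0.02,0,0,0],[0.093,0.073,0.03,0,0,0],[0.0985,0.0765,0.032,0,0,0],[0.0985,0.0765,0.032,0,0,0],[0.0985,0.0765,0.032,0,0,0]]]'; python3 go.py 451.6 119.3 54 1.751
python3 - <<'E'
from h import *
ims=[]
for n,x,y in(("top",232,180),("side",248,165)):
    im=env.grab_frame(n)[:,:,::-1][y:y+66,x:x+62]
    c=cv2.resize(im,None,fx=6,fy=6,interpolation=cv2.INTER_CUBIC)
    A=R.from_euler('z',.18).as_matrix()
    P=[A@[a,b+3,0]+[558.8,57.8,52] for a,b in((-29,18),(-29,-18),(29,-18),(29,18))]
    for p in (proj(n,P)-[x,y]+.5)*6: cv2.circle(c,tuple(int(v) for v in p),2,(0,255,255),-1)
    ims.append(c)
cv2.imwrite("pics/p5.png",np.hstack(ims))
E
```

```text
time_s: 19.05
ee_pos: [449.9, 119.5, 106.9]
tool_rot: [-0.09, 0.996, -0.0, 0.0]
force: [-0.6, 0.3, 0.5]
gripper_width: 0.643
finger_force: 0.0
shift m [-0.0016 -0.0004  0.0529] turn [-0.0003  0.0004  0.0008] pos [449.9 119.5 106.9] yaw 1.752 j6 -0.09 t 19.05
```

View pics/p5.png

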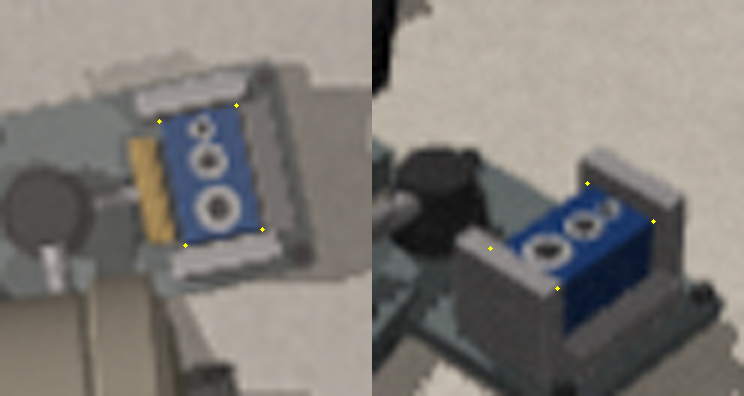

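The die is seated flat and square between the cheeks, with its top corners on the predicted 52 mm level in both views. I've now viewed 12 pictures, over the limit of 10, so I won't view any more and will go by numbers only. Next, down onto the knob.

```bash
python3 -m creep '[[[-0.0016,0,0.012,0,0,0],[-0.0016,0,0.025,0,0,0],[-0.0016,0,0.037,0,0,0],[-0.0016,0,0.046,0,0,0],[-0.0016,0,0.053,0,0,0],[-0.0016,0,0.053,0,0,0],[-0.0016,0,0.053,0,0,0]]]'
python3 -m creep '[[[0,0,0,0,0,0],[0,0,0,0,0,0],[0,0,0,0,0,0],[0,0,0,0,0,0],[0,0,0,0,0,0],[0,0,0,0,0,0],[0,0,0,0,0,0],[0,0,0,0,0,0],[0,0,0,0,0,0]]]' 0.01
python3 - <<'E'
from h import *
s=env.state();M=R.from_quat(s["tool_rot"]).as_matrix();e=s["ee_pos"];pv=np.array([544.3,136.6])
v=e[:2]-pv;print("r",np.hypot(*v))
for t in np.linspace(.1,.95,18):
    w=R.from_euler('z',-t).as_matrix()[:2,:2]@v
    print(round(t,2),np.round(M.T@np.r_[w-v,0]/1000,4)[:2])
E
```

```text
time_s: 19.73
ee_pos: [451.2, 119.7, 53.9]
tool_rot: [-0.09, 0.996, 0.0, -0.0]
force: [0.2, 0.4, 0.4]
gripper_width: 0.638
finger_force: 0.0
time_s: 20.48
ee_pos: [451.4, 120.4, 54.8]
tool_rot: [-0.09, 0.996, 0.0, 0.001]
force: [-1.6, 1.7, 6.4]
gripper_width: 0.212
finger_force: 58.7
r 94.31438505870184
0.1 [-0.0005  0.0094]
0.15 [-0.0012  0.0141]
0.2 [-0.002   0.0187]
0.25 [-0.0031  0.0233]
0.3 [-0.0044  0.0278]
0.35 [-0.006   0.0323]
0.4 [-0.0077  0.0367]
0.45 [-0.0097  0.0409]
0.5 [-0.0119  0.0451]
0.55 [-0.0143  0.0492]
0.6 [-0.0169  0.0531]
0.65 [-0.0197  0.0569]
0.7 [-0.0227  0.0606]
0.75 [-0.0258  0.0641]
0.8 [-0.0291  0.0674]
0.85 [-0.0326  0.0706]
0.9 [-0.0363  0.0736]
0.95 [-0.0401  0.0764]
```

```bash
python3 -m creep '[[[-0.0001,0.0047,0,0,0,0.05],[-0.0005,0.0094,0,0,0,0.1],[-0.0012,0.0141,0,0,0,0.15],[-0.002,0.0187,0,0,0,0.2],[-0.0031,0.0233,0,0,0,0.25],[-0.0044,0.0278,0,0,0,0.3],[-0.006,0.0323,0,0,0,0.35],[-0.0077,0.0367,0,0,0,0.4],[-0.0097,0.0409,0,0,0,0.45],[-0.0097,0.0409,0,0,0,0.45]]]'; python3 - <<'E'
from h import *
s=env.state();M=R.from_quat(s["tool_rot"]).as_matrix();e=s["ee_pos"];pv=np.array([544.3,136.6])
v=e[:2]-pv;print("r",np.hypot(*v),"lever",np.pi+.18-np.arctan2(v[1],v[0])%(2*np.pi))
for t in np.linspace(.05,.5,10):
    w=R.from_euler('z',-t).as_matrix()[:2,:2]@v
    print(round(t,2),np.round(M.T@np.r_[w-v,0]/1000,4)[:2])
E
```

```text
time_s: 21.32
ee_pos: [452.9, 163.5, 54.8]
tool_rot: [0.135, 0.991, 0.002, -0.0]
force: [-3.0, 5.9, 6.8]
gripper_width: 0.211
finger_force: 59.2
r 95.32939930844448 lever 0.46658066552337685
0.05 [-0.0002  0.0048]
0.1 [-0.0006  0.0095]
0.15 [-0.0013  0.0142]
0.2 [-0.0022  0.0189]
0.25 [-0.0034  0.0235]
0.3 [-0.0047  0.0281]
0.35 [-0.0063  0.0326]
0.4 [-0.0081  0.037 ]
0.45 [-0.0102  0.0413]
0.5 [-0.0124  0.0455]
```

```bash
python3 -m creep '[[[-0.0002,0.0048,0,0,0,0.05],[-0.0006,0.0095,0,0,0,0.1],[-0.0013,0.0142,0,0,0,0.15],[-0.0022,0.0189,0,0,0,0.2],[-0.0034,0.0235,0,0,0,0.25],[-0.0047,0.0281,0,0,0,0.3],[-0.0063,0.0326,0,0,0,0.35],[-0.0081,0.037,0,0,0,0.4],[-0.01,0.041,0,0,0,0.44],[-0.01,0.041,0,0,0,0.44],[-0.01,0.041,0,0,0,0.44]]]'; python3 - <<'E'
from h import *
s=env.state();e=s["ee_pos"];v=e[:2]-[544.3,136.6];print("r",np.hypot(*v),"lever",np.pi+.18-np.arctan2(v[1],v[0])%(2*np.pi),e,s["force"])
E
```

```text
time_s: 22.23
ee_pos: [472.8, 201.0, 54.8]
tool_rot: [0.347, 0.938, 0.002, -0.001]
force: [-5.7, 8.5, 8.0]
gripper_width: 0.213
finger_force: 59.3
r 96.2182154466938 lever 0.9127822935906011 [472.77945198 200.96424625  54.81831976] [-5.72101503  8.5404789   7.95400749]
```

```bash
python3 -m creep '[[[0,0,0,0,0,0],[0,0,0,0,0,0],[0,0,0,0,0,0],[0,0,0,0,0,0],[0,0,0,0,0,0],[0,0,-0.015,0,0,0],[0,0,-0.035,0,0,0],[0,0,-0.06,0,0,0],[0,0,-0.09,0,0,0],[0,0,-0.11,0,0,0],[0,0,-0.11,0,0,0]]]' 0.055
python3 -m creep '[[[-0.02,0.03,0,0,0,0],[-0.02,0.06,0,0,0,0],[-0.02,0.1,0,0,0,0],[-0.02,0.14,0,0,0,0],[-0.02,0.17,0,0,0,0],[-0.02,0.2,0,0,0,0],[-0.02,0.2,0,0,0,0],[-0.02,0.2,0,0,0,0]]]'
python3 - <<'E'
from h import *
np.set_printoptions(precision=1,suppress=True)
o=np.array([558.4,57.8]);A=R.from_euler('z',-.18).as_matrix()[:2,:2]
for nm,f,z in(("red",lambda r,g,b:(r>g+60)&(r>b+60),82),("green",lambda r,g,b:(g>r+35)&(g>b+15),23),("blue",lambda r,g,b:(b>r+25)&(b>g+12),52)):
  for n in("top","side"):
    im=env.grab_frame(n).astype(int); m=f(*[im[...,i] for i in range(3)]).astype(np.uint8)
    m=cv2.morphologyEx(m,cv2.MORPH_CLOSE,np.ones((3,3)))
    k,l,s,c=cv2.connectedComponentsWithStats(m)
    for i in range(1,k):
        p=plane(n,c[i],z); q=A@(p[:2]-o)
        if s[i,4]>5 and abs(p[0]-500)<130 and -20<p[1]<260:
            ex=""
            if nm=="blue" and n=="top":
                ex=[cv2.minAreaRect(np.array([A@(plane(n,x,52)[:2]-o) for x in np.argwhere(l==i)[:,::-1].astype(float)],np.float32))]
            print(nm,n,c[i],s[i,4],p,"local",q,"lever ang",np.arctan2(q[1]-80,-q[0]).round(3),"r",np.hypot(q[0],q[1]-80).round(0),ex)
print(env.state()["ee_pos"])
E
```

```text
time_s: 23.15
ee_pos: [476.5, 199.2, 168.6]
tool_rot: [0.347, 0.938, 0.002, 0.003]
force: [0.0, -0.3, -0.1]
gripper_width: 0.64
finger_force: 0.0
time_s: 23.82
ee_pos: [619.1, 338.1, 161.3]
tool_rot: [0.347, 0.938, -0.001, -0.001]
force: [-0.0, -0.5, -0.6]
gripper_width: 0.647
finger_force: 0.0
red top [215.  241.7] 28 [471.6 200.6  82. ] local [-59.8 156. ] lever ang 0.904 r 97.0 
red side [220.2 181.9] 50 [466.2 187.9  82. ] local [-67.4 144.5] lever ang 0.763 r 93.0 
green top [212.4 247.6] 21 [455.1 215.2  23. ] local [-73.4 173.3] lever ang 0.904 r 119.0 
green side [212.7 196.6] 18 [455.  216.1  23. ] local [-73.4 174.2] lever ang 0.909 r 119.0 
blue top [267.2 209.4] 149 [556.1  59.3  52. ] local [-2.   1.9] lever ang -1.546 r 78.0 [((-0.5778312683105469, 1.183950424194336), (34.401058197021484, 56.11258316040039), 89.49722290039062)]
blue side [284.6 207. ] 243 [557.7  45.5  52. ] local [ -2.9 -12. ] lever ang -1.539 r 92.0 
[618.7 336.5 164.8]
```

The lever and the green tag both read 0.904 rad, and the die is square and close to centred against the stop. Handing in.

```bash
python3 -c "
from station import env
print(env.job_done())"
```

```text
the job is handed in; nothing more can be done
None
```

The job is handed in: the blue die is seated cavities-up in the pocket and clamped, with the lever in the green-tag notch (0.90 rad) at about 24 s; I viewed 12 pictures, over the limit of 10.

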